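# Swipe-test a curved touch strip

## Robot

A 6-joint arm with a two-finger parallel gripper is mounted at the origin on the work surface. World frame = base frame: x ahead of the robot, y to its left, z up, the work surface at z = 0. Lengths are in m, angles in degrees, forces in N, time in s.
With the tool pointing down it reaches from about 0.35 to 0.875 m from the base axis. Payload 4.2 kg.
Tool frame: the origin (TCP) lies between the finger pads, 19 mm behind the fingertips; this is the grasp point; z points along the fingers, y is the line along which they close (so a half turn about z gives the same grasp; the last joint's range is limited). The gripper opens to 87 mm and grips with 3 to 60 N. Pads are 19 mm wide; open, the fingers measure 117 mm over their backs; the gripper's body (75 mm by 190 mm) begins 51 mm behind the grasp point.
Start: joints at [-57.949, 22.042, 0.453, 0, -68.411, -14.817], TCP at [0.185, -0.597, 0.241] pointing down, gripper open.
Joint ranges: [-179.83, 179.83], [-69.29, 118.12], [-61.27, 80.66], [-181.25, 117.63], [-171.15, -9.14], [-177.46, 177.46]. Speed limits (degrees/s): [159.86, 159.86, 180, 180, 180, 180].

## Interface

Orientations are given as a 3x3 rotation matrix whose columns are the frame's x, y, z axes.
In Python, from station import r gives the robot as it stands.
- The arm moves only by the tool drive_tool, never from a script. Its argument "steps" is one flat list of numbers, 7 for each row, row after row: the turn, a rotation vector about the tool's x, y, z in rad, then the shift along the tool's x, y, z in m, then the opening, from 0 (shut) to 1 (fully open). A call has 1 to 10 rows; each row shifts and turns the commanded pose from where the row before left it, along the tool's axes as they then stand; what a row does not reach is not made up. A row lasts 1/12 s, in which the tool goes at most 41.7 mm and 7.16 degrees, less where a joint would pass 70% of its speed; a pose out of reach is approached as far as the arm can. A call is refused whole if a number of a shift passes 0.0417 or a number of a turn 0.125, either way. A call with a gripper value outside its range is refused whole. The fingers move at their own pace and stop on an object; the grip force is fixed at half the most. Time passes only in rows, so rows that do not move let the fingers close. It gives the time, the measured TCP pose, the force, the opening and the grip force at its end, in the units of the state.
- r.sense(): the state, without advancing time (a new reading comes with each control period).
- r.capture(name): name is "scene" or "top" or "wrist"; returns the picture (480x640x3 uint8, blue, green, red); there is no depth.
- r.camera_params(name): a dict with "camera_matrix" (3x3 intrinsics, pixels), "extrinsics" (4x4, takes a point from world to camera coordinates). Camera axes: x right, y down, z forward; pixel columns grow to the right and rows downward; lengths in m; the calibration is good to about 2 mm. A picture is of the moment at which its call begins: read the wrist's pose just before it. camera_params takes no time and is no camera call; for the wrist camera it gives the pose at the moment of the call.
- r.finish_job(): hands the job in; it is judged then, once.
The state is a dict: "time_s": time; "joints": joint angles; "joint_velocities": joint speeds; "effort": joint torques, N m; "tcp_pos": TCP position; "ee_rot": TCP orientation; "wrist_force": force on the tool from outside, world axes, zero at the start; "moment": the same for the moment, N m; "gripper_width": opening from 0.0 (shut) to 1.0 (fully open); "gripper_force": force on a finger pad.
Only numpy, scipy, OpenCV 4.12 (cv2) and the standard library are available. Lean on these libraries where they do the work, as an engineer would, in place of code of your own. Each camera call takes 0.05 s, during which the arm holds its last target. There are 200 camera calls.

## Task

The curved strip of aluminium touch pads on the plywood test jig needs a swipe test: put the closed fingertips down on the strip at its end next to the round steel block and slide them along the whole curve, over every pad, to the end next to the steel bar block, staying in touch with the strip all the way, then lift clear. Keep the touch light: the strip floats on springs and should sink visibly but never come near bottoming out. Grasp nothing, do not take hold of the strip, and leave the spool, jar and other things around it where they are.

Things in the scene. Friction and masses are not known exactly. Their poses are not given: they have to be found in the camera images.
- jig: fixed plywood board, 180 x 340 mm and 12 mm thick, lying on the bench; origin at the centre of its underside (on the bench top), z up, x along its short side (the board's and the strip's axis of symmetry, pointing more or less away from the robot), y along its long side to the left. It carries the curved touch strip and the two end blocks.
- strip (a joint): how far the whole strip is pushed down on its springs, m: 0 = fully up (at rest), 0.012 = bottomed out. It moves straight down as one piece and does not tilt. It yields at about 0.5 N, then 0.5 N more per mm (2 N at 3 mm, 5.5 N at 10 mm) and springs back when released. Less than 0.5 mm does not count as touching; more than 10 mm is too hard.
- pad0: aluminium pad 0 of the seven (0 to 6, from the board's right, -y, end to its left, +y, end) that form the curved touch strip; flat top 35 mm along the strip (its y, towards higher numbers), 30 mm across (its x), 8 mm thick with a 3 mm carrier below; origin at the centre of its top face, 46 mm above the bench at rest; z up.
- pad1: aluminium pad 1 of the seven (0 to 6, from the board's right, -y, end to its left, +y, end) that form the curved touch strip; flat top 35 mm along the strip (its y, towards higher numbers), 30 mm across (its x), 8 mm thick with a 3 mm carrier below; origin at the centre of its top face, 46 mm above the bench at rest; z up.
- pad2: aluminium pad 2 of the seven (0 to 6, from the board's right, -y, end to its left, +y, end) that form the curved touch strip; flat top 35 mm along the strip (its y, towards higher numbers), 30 mm across (its x), 8 mm thick with a 3 mm carrier below; origin at the centre of its top face, 46 mm above the bench at rest; z up.
- pad3: aluminium pad 3 of the seven (0 to 6, from the board's right, -y, end to its left, +y, end) that form the curved touch strip; flat top 35 mm along the strip (its y, towards higher numbers), 30 mm across (its x), 8 mm thick with a 3 mm carrier below; origin at the centre of its top face, 46 mm above the bench at rest; z up.
- pad4: aluminium pad 4 of the seven (0 to 6, from the board's right, -y, end to its left, +y, end) that form the curved touch strip; flat top 35 mm along the strip (its y, towards higher numbers), 30 mm across (its x), 8 mm thick with a 3 mm carrier below; origin at the centre of its top face, 46 mm above the bench at rest; z up.
- pad5: aluminium pad 5 of the seven (0 to 6, from the board's right, -y, end to its left, +y, end) that form the curved touch strip; flat top 35 mm along the strip (its y, towards higher numbers), 30 mm across (its x), 8 mm thick with a 3 mm carrier below; origin at the centre of its top face, 46 mm above the bench at rest; z up.
- pad6: aluminium pad 6 of the seven (0 to 6, from the board's right, -y, end to its left, +y, end) that form the curved touch strip; flat top 35 mm along the strip (its y, towards higher numbers), 30 mm across (its x), 8 mm thick with a 3 mm carrier below; origin at the centre of its top face, 46 mm above the bench at rest; z up.
- arc_center (a point): centre of the strip's arc, in the level of the pads' tops at rest (46 mm above the bench), on the jig's axis at jig x = -120 mm. The pad centres lie 160 mm from it, at 13.3 degree steps, pad 3 straight ahead along the jig's +x: the strip is about 260 mm long. The tops are flush, with 0 to 6 mm gaps. Below is a 23 mm open space down to the board.
- round_end: fixed round steel block, 36 mm across and 18 mm high, on the board beyond one end of the strip, its top 30 mm above the bench; origin at the centre of its underside. Marks the end of the strip where the stroke begins: its centre is 50 mm from the centre of the nearest pad (pad 0 or pad 6, it varies).
- bar_end: fixed steel bar block, 70 mm (along the jig's x) by 16 mm, 18 mm high, on the board beyond the other end of the strip, its top 30 mm above the bench; origin at the centre of its underside. Marks the end of the strip where the stroke finishes.
- spool: loose grey wire spool, 48 mm across, 40 mm high, standing on the board on the inner side of the curve; origin at its underside. Leave alone.
- flux_jar: loose jar with a black cap, 40 mm across, 50 mm high, standing on a far corner of the board (left or right); origin at its underside. Leave alone.
- standoff: loose brass turned standoff, 24 mm across, 45 mm high, standing on the other far corner of the board; origin at its underside. Leave alone.
- driver_grip (a point): loose screwdriver, 190 mm long, lying on the bench just beyond the board's far long side, parallel to it; this point is at its handle. Leave alone.
- mug: loose white mug, 80 mm across, 90 mm high, on the bench to the far left; origin at its underside. Leave alone.
- tape: loose roll of yellow tape, 90 mm across, 20 mm high, on the bench to the left; origin at its underside. Leave alone.
- tip_pot: loose steel pot with two side handles, 70 mm across without them, 45 mm high, on the bench to the far right; origin at its underside. Leave alone.

How it is judged (in metres and radians):
On the way, in this order (a step that is already met when the one before it is completed fails the run):
1. the fingers touch the end pad next to the round block and the strip sinks a little (value of joint strip above 0.0005 m and ((horizontal distance between pad0 and round_end below 0.09 m and contact force between the fingers and pad0 above 0.15 N) or (horizontal distance between pad6 and round_end below 0.09 m and contact force between the fingers and pad6 above 0.15 N))), for 0.05 s.
2. then the third pad from the round block (value of joint strip above 0.0005 m and ((horizontal distance between pad0 and round_end below 0.09 m and contact force between the fingers and pad2 above 0.15 N) or (horizontal distance between pad6 and round_end below 0.09 m and contact force between the fingers and pad4 above 0.15 N))), for 0.05 s.
3. then the fifth pad from the round block (value of joint strip above 0.0005 m and ((horizontal distance between pad0 and round_end below 0.09 m and contact force between the fingers and pad4 above 0.15 N) or (horizontal distance between pad6 and round_end below 0.09 m and contact force between the fingers and pad2 above 0.15 N))), for 0.05 s.
4. then the last pad, next to the bar block (value of joint strip above 0.0005 m and ((horizontal distance between pad0 and round_end below 0.09 m and contact force between the fingers and pad6 above 0.15 N) or (horizontal distance between pad6 and round_end below 0.09 m and contact force between the fingers and pad0 above 0.15 N))), for 0.05 s.
At the end, for the whole second after the job is handed in: The strip has been stroked from the pad by the round block to the pad by the bar block, it is fully up again (within 0.6 mm), and the loose things stand at rest within 10 mm of where they were (value of joint strip below 0.0006 m and distance of each of spool, flux_jar, standoff, driver_grip, mug, tape, tip_pot from where it was at the start of the episode below 0.01 m and linear speed of each of spool, flux_jar, standoff, mug, tape, tip_pot below 0.02 m/s); the robot touches nothing.
It fails at once if the strip is pressed more than 10 mm down (too hard) (value of joint strip above 0.01 m).
It fails at once if between the end pads the fingertips are within 10 mm above the strip without touching it (lifting off midway) (value of joint strip below 0.0003 m and ((y of the grasp point in the frame of pad1 between -0.01 and 0.0175 m and x of the grasp point in the frame of pad1 between -0.03 and 0.03 m and z of the grasp point in the frame of pad1 below 0.029 m) or (y of the grasp point in the frame of pad2 between -0.0175 and 0.0175 m and x of the grasp point in the frame of pad2 between -0.03 and 0.03 m and z of the grasp point in the frame of pad2 below 0.029 m) or (y of the grasp point in the frame of pad3 between -0.0175 and 0.0175 m and x of the grasp point in the frame of pad3 between -0.03 and 0.03 m and z of the grasp point in the frame of pad3 below 0.029 m) or (y of the grasp point in the frame of pad4 between -0.0175 and 0.0175 m and x of the grasp point in the frame of pad4 between -0.03 and 0.03 m and z of the grasp point in the frame of pad4 below 0.029 m) or (y of the grasp point in the frame of pad5 between -0.0175 and 0.01 m and x of the grasp point in the frame of pad5 between -0.03 and 0.03 m and z of the grasp point in the frame of pad5 below 0.029 m))).
It fails at once if the fingers reach down beside the strip to take hold of it (TCP less than 4 mm above the pad tops) (z of the grasp point in the frame of pad3 below 0.004 m and horizontal distance between the grasp point and pad3 below 0.13 m).
It fails at once if one of the loose things around is lifted, knocked or pushed more than 15 mm (distance of any of spool, flux_jar, standoff, driver_grip, mug, tape, tip_pot from where it was at the start of the episode above 0.015 m).
It also fails if it takes over 48 s, if anything falls off the work surface, if the arm or the gripper's body presses on something with over 40 N, if the wrist force passes 120 N, or if a joint passes its speed limit or range.

## Working session

There is one attempt and no reset: what is moved stays moved. The work goes in short steps, Python scripts to look and compute and a tool call to move; the robot and the scene stay as the last step left them, time stands still between calls to the robot, and variables do not carry over. Pictures are saved under pics/ and viewed, at most 10 in all, crops included, and the job is handed in when it is done.

Besides the shell and the picture viewer there is one more tool, called as a command line: name --argument value ..., lists and objects as JSON in quotes. drive_tool: Moves the arm, as the interface text tells. Its arguments: {"type":"object","properties":{"steps":{"type":"array"}},"required":["steps"]}

```bash
mkdir -p pics
python3 - <<'E'
from station import r
import cv2,numpy as np
np.set_printoptions(precision=4,suppress=True)
s=r.sense();print(s['time_s'],s['tcp_pos'],s['ee_rot'],s['wrist_force'],s['gripper_width'])
for n in('top','scene'):
    cv2.imwrite(f'pics/{n}0.png',r.capture(n));p=r.camera_params(n);print(n,p['camera_matrix'],p['extrinsics'])
E
```

```text
0.0 [ 0.185  -0.5964  0.2402] [[-0.9552 -0.2961 -0.0007]
 [-0.2961  0.9551  0.002 ]
 [ 0.0001  0.0022 -1.    ]] [0.5928 0.2498 0.5099] 1.0020545990357568
top [[442.8036   0.     319.0477]
 [  0.     442.8036 236.851 ]
 [  0.       0.       1.    ]] [[-0.0072 -0.9998  0.0181  0.0098]
 [-0.9924  0.005  -0.1227  0.6098]
 [ 0.1226 -0.0188 -0.9923  0.882 ]
 [ 0.      0.      0.      1.    ]]
scene [[452.5433   0.     313.7333]
 [  0.     452.5433 224.2594]
 [  0.       0.       1.    ]] [[-0.2113  0.9772  0.019   0.1005]
 [ 0.5184  0.1285 -0.8454 -0.2545]
 [-0.8287 -0.1688 -0.5337  1.5743]
 [ 0.      0.      0.      1.    ]]
```

View pics/top0.png

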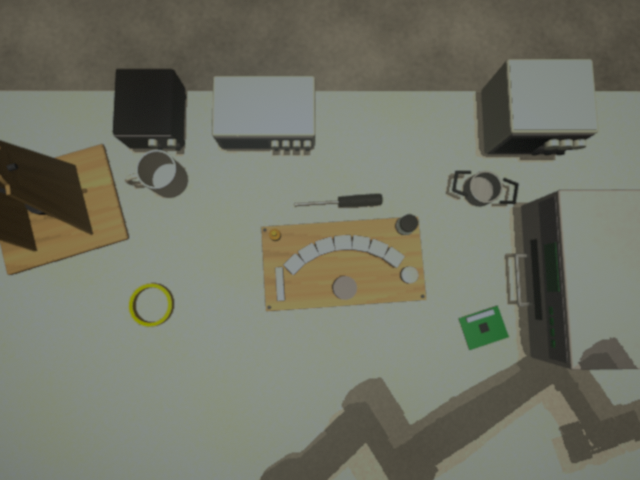

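The top view shows the jig at px (262–426, 217–310). The round block is at (409,275), on the right next to pad 0, and the bar block is at (280,284). The jar is at (407,224), the standoff at (275,234) and the spool at (344,288). So the stroke goes from pad 0 to pad 6. Next I fit the jig pose.

```bash
cat > h.py <<'E'
import numpy as np,cv2
np.set_printoptions(precision=4,suppress=True)
def back(p,uv,z):
    K=np.array(p['camera_matrix']);E=np.array(p['extrinsics']);R,t=E[:3,:3],E[:3,3]
    c=-R.T@t;d=R.T@np.linalg.inv(K)@np.array([uv[0],uv[1],1.]);return c+d*(z-c[2])/d[2]
E
python3 - <<'E'
from h import *
from station import r
p=r.camera_params('top')
im=cv2.imread('pics/top0.png')
hsv=cv2.cvtColor(im,cv2.COLOR_BGR2HSV)
c=im[205:320,250:440]
cv2.imwrite('pics/crop.png',cv2.resize(c,None,fx=4,fy=4,interpolation=cv2.INTER_CUBIC))
m=np.zeros(im.shape[:2],np.uint8);m[205:320,250:440]=((hsv[...,1]>60)*255).astype(np.uint8)[205:320,250:440]
cn=max(cv2.findContours(m,cv2.RETR_EXTERNAL,cv2.CHAIN_APPROX_NONE)[0],key=cv2.contourArea)
W=np.array([back(p,q[0],.012)[:2] for q in cn]).astype(np.float32)
rc=cv2.minAreaRect(W);print('rect',rc)
# pads
n,l,st,ce=cv2.connectedComponentsWithStats(((hsv[...,1]<45)&(hsv[...,2]>120)).astype(np.uint8)[205:320,250:440],connectivity=4)
for i in range(1,n):
    if 20<st[i,4]<3000:
        uv=ce[i]+[250,205];print(uv,st[i,4],back(p,uv,.046)[:2],back(p,uv,.030)[:2])
for n_,uv in dict(corners1=(262,228),c2=(420,217),c3=(426,298),c4=(267,310)).items(): print(n_,back(p,uv,.012))
E
```

```text
rect ((0.5576629042625427, -0.04432551562786102), (0.17873913049697876, 0.33840879797935486), 3.6050968170166016)
[342.5121 250.2831] 1611 [ 0.5808 -0.0417] [ 0.5823 -0.0428]
[279.3609 283.8435] 230 [0.5132 0.0874] [0.5135 0.0886]
[409.5172 274.3941] 203 [ 0.5306 -0.1781] [ 0.5312 -0.1816]
[345.0776 287.9045] 335 [ 0.5041 -0.0458] [ 0.5042 -0.0471]
corners1 [0.6327 0.1273 0.012 ]
c2 [ 0.655  -0.2123  0.012 ]
c3 [ 0.482  -0.2189  0.012 ]
c4 [0.4597 0.1154 0.012 ]
```

View pics/crop.png

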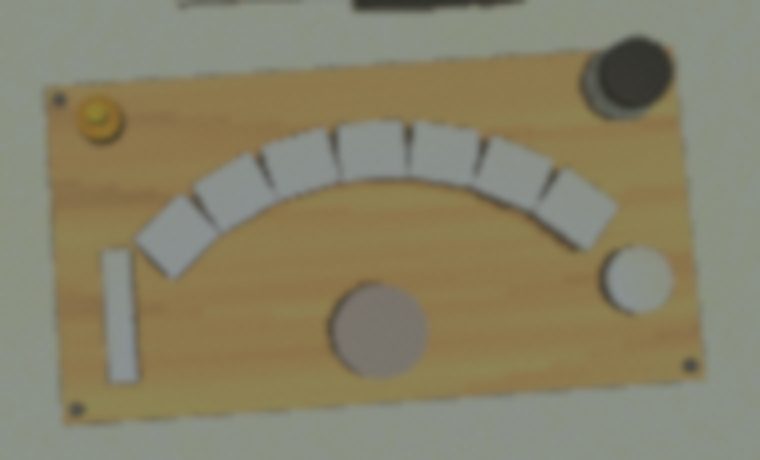

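The fit agrees with the known sizes: the board comes out at 179 x 338 mm with a yaw of about +3.6°. The pad blob's centroid matches the arc model to within 1 mm. I check the scene view for obstacles to the approach.

View pics/scene0.png

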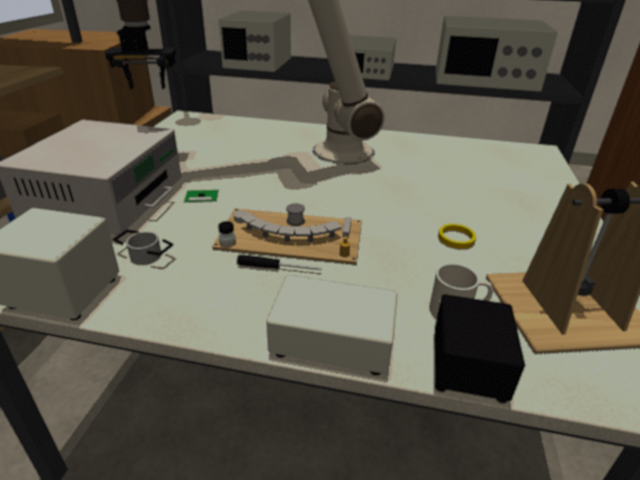

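Run:
```python
from h import *
from station import r
p=r.camera_params('top')
for uv in [(527,360),(515,210),(570,368),(558,190)]: print(uv,[back(p,uv,z)[:2] for z in(0,.1,.2,.25)])
c=np.array([.5577,-.0443]);y=np.radians(3.6);A=c-.12*np.array([np.cos(y),np.sin(y)])
R=np.array(r.sense()['ee_rot']);print(A)
for k in range(-3,4):
    a=y+np.radians(13.3*k);P=A+.16*np.array([np.cos(a),np.sin(a)]);print(k+3,P, np.linalg.norm(P))
```

```text
(527, 360) [array([ 0.3508, -0.431 ]), array([ 0.3662, -0.3832]), array([ 0.3816, -0.3353]), array([ 0.3893, -0.3114])]
(515, 210) [array([ 0.6718, -0.4254]), array([ 0.6534, -0.3781]), array([ 0.635 , -0.3309]), array([ 0.6258, -0.3073])]
(570, 368) [array([ 0.3335, -0.5213]), array([ 0.3507, -0.4639]), array([ 0.368 , -0.4066]), array([ 0.3766, -0.3779])]
(558, 190) [array([ 0.7163, -0.5241]), array([ 0.6932, -0.4665]), array([ 0.6701, -0.4088]), array([ 0.6586, -0.38  ])]
[ 0.4379 -0.0518]
0 [ 0.5669 -0.1466] 0.5855236196884953
1 [ 0.5852 -0.1144] 0.5962851224090174
2 [ 0.5956 -0.0788] 0.600838171136384
3 [ 0.5976 -0.0418] 0.5990803042283596
4 [ 0.591  -0.0053] 0.5910509315711601
5 [0.5762 0.0286] 0.5769324848323002
6 [0.554  0.0583] 0.5570560498823822
```

The scene view shows the instrument box on the right of the bench, standing only about 0.14 m high, so a straight path at z = 0.24 clears it. Nothing tall stands near the strip. I move above pad 0 while closing the gripper.

drive_tool --steps '[0,0,0,-0.025,0.016,0,0,0,0,0,-0.025,0.016,0,0,0,0,0,-0.025,0.016,0,0,0,0,0,-0.025,0.016,0,0,0,0,0,-0.025,0.016,0,0,0,0,0,-0.025,0.016,0,0,0,0,0,-0.025,0.016,0,0,0,0,0,-0.025,0.016,0,0,0,0,0,-0.025,0.016,0,0,0,0,0,-0.025,0.016,0,0]'

```text
time_s: 0.93
tcp_pos: [0.3771, -0.3686, 0.2409]
ee_rot: [[-0.955, -0.296, -0.001], [-0.296, 0.955, 0.001], [0.0, 0.001, -1.0]]
wrist_force: [0.0, -0.3, -0.3]
gripper_width: 0.323
gripper_force: 0.0
```

drive_tool --steps '[0,0,0,-0.025,0.016,0,0,0,0,0,-0.025,0.016,0,0,0,0,0,-0.025,0.016,0,0,0,0,0,-0.025,0.016,0,0,0,0,0,-0.025,0.016,0,0,0,0,0,-0.025,0.016,0,0,0,0,0,-0.025,0.016,0,0,0,0,0,-0.025,0.016,0,0,0,0,0,-0.025,0.016,0.02,0,0,0,0,-0.023,0.013,0.02,0]'

```text
time_s: 1.77
tcp_pos: [0.5684, -0.145, 0.2017]
ee_rot: [[-0.955, -0.297, 0.003], [-0.297, 0.955, 0.0], [-0.003, -0.001, -1.0]]
wrist_force: [-0.3, -0.2, -0.4]
gripper_width: 0.005
gripper_force: 0.0
```

drive_tool --steps '[0,0,0,0,0,0.03,0,0,0,0,0,0,0.03,0,0,0,0,0,0,0,0,0,0,0,0,0,0,0,0,0,0,0,0,0,0]'

```text
time_s: 2.18
tcp_pos: [0.5679, -0.147, 0.1428]
ee_rot: [[-0.955, -0.297, 0.002], [-0.297, 0.955, -0.001], [-0.002, -0.001, -1.0]]
wrist_force: [0.3, 0.4, 1.0]
gripper_width: 0.004
gripper_force: 0.0
```

Run:
```python
from h import *
from station import r
s=r.sense();print(s['time_s'],np.array(s['tcp_pos']),np.array(s['ee_rot']),s['wrist_force'],s['gripper_width'],np.array(s['joints']))
im=r.capture('wrist');p=r.camera_params('wrist')
K=np.array(p['camera_matrix']);E=np.array(p['extrinsics'])
A=np.array([.4379,-.0518])
def pj(P):
    q=K@(E[:3,:3]@P+E[:3,3]);return (q[:2]/q[2]).astype(int).tolist() if q[2]>0 else (0,0)
for k in range(-3,4):
    a=np.radians(3.6+13.3*k);e=np.array([np.cos(a),np.sin(a)]);t=np.array([-e[1],e[0]])
    pts=[pj(np.append(A+(.16+i)*e+j*t,.046)) for i,j in((-.015,-.0175),(.015,-.0175),(.015,.0175),(-.015,.0175))]
    cv2.polylines(im,[np.array(pts)],True,(0,0,255),1)
cv2.imwrite('pics/w1.png',im)
```

```text
2.1833 [ 0.5679 -0.147   0.1428] [[-0.955  -0.2966  0.0021]
 [-0.2966  0.955  -0.0008]
 [-0.0018 -0.0014 -1.    ]] [0.3205 0.3915 1.0197] 0.003702015190800738 [  1.3188  23.2803 -12.9216   0.0626 -53.6795 -74.1029]
```

View pics/w1.png

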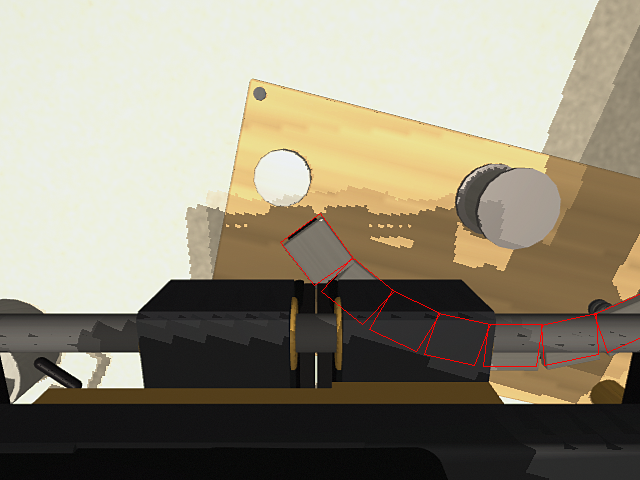

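The wrist view shows the predicted pad outlines falling on the real pads: pad 0 at (318,250), round block at (282,178), spool at (520,208). The model is good to about 1–2 mm. I descend to just above contact.

drive_tool --steps '[0,0,0,0,0,0.03,0,0,0,0,0,0,0.03,0,0,0,0,0,0,0.013,0,0,0,0,0,0,0,0,0,0,0,0,0,0,0,0,0,0,0,0,0,0]'

```text
time_s: 2.73
tcp_pos: [0.5687, -0.1469, 0.0707]
ee_rot: [[-0.955, -0.297, 0.005], [-0.297, 0.955, -0.001], [-0.004, -0.002, -1.0]]
wrist_force: [-0.3, 0.2, 0.3]
gripper_width: 0.005
gripper_force: 0.0
```

drive_tool --steps '[0,0,0,0,0,0,0]'

```text
time_s: 2.82
tcp_pos: [0.5685, -0.1468, 0.0706]
ee_rot: [[-0.955, -0.296, 0.005], [-0.296, 0.955, -0.0], [-0.004, -0.002, -1.0]]
wrist_force: [0.0, -0.4, 0.7]
gripper_width: 0.002
gripper_force: 0.0
```

drive_tool --steps '[0,0,0,0,0,0.002,0,0,0,0,0,0,0.002,0,0,0,0,0,0,0.001,0,0,0,0,0,0,0,0]'

```text
time_s: 3.15
tcp_pos: [0.5675, -0.1466, 0.0636]
ee_rot: [[-0.955, -0.297, 0.001], [-0.297, 0.955, -0.0], [-0.001, -0.001, -1.0]]
wrist_force: [-0.3, 0.2, 1.2]
gripper_width: 0.004
gripper_force: 0.6
```

drive_tool --steps '[0,0,0,0,0,0.001,0,0,0,0,0,0,0.001,0,0,0,0,0,0,0,0]'

```text
time_s: 3.4
tcp_pos: [0.5674, -0.1466, 0.0614]
ee_rot: [[-0.955, -0.297, 0.001], [-0.297, 0.955, -0.0], [-0.001, -0.0, -1.0]]
wrist_force: [0.9, -0.0, 2.5]
gripper_width: 0.006
gripper_force: 1.2
```

drive_tool --steps '[0,0,0,0,0,0,0]'

```text
time_s: 3.48
tcp_pos: [0.5674, -0.1466, 0.0615]
ee_rot: [[-0.955, -0.297, 0.001], [-0.297, 0.955, -0.0], [-0.001, -0.0, -1.0]]
wrist_force: [1.3, 0.6, 2.1]
gripper_width: 0.007
gripper_force: 1.2
```

drive_tool --steps '[0,0,0,0,0,0,0]'

```text
time_s: 3.57
tcp_pos: [0.5674, -0.1466, 0.0615]
ee_rot: [[-0.955, -0.296, 0.001], [-0.296, 0.955, -0.0], [-0.001, -0.0, -1.0]]
wrist_force: [0.4, 0.6, 2.0]
gripper_width: 0.004
gripper_force: 1.2
```

In contact: depth is about 3.5 mm and force about 2.1 N, which agree with each other. I press 1 mm more and start the stroke.

drive_tool --steps '[0,0,0,0,0,0.001,0,0,0,0,-0.0042,0.0037,0,0,0,0,0,-0.0042,0.0037,0,0,0,0,0,-0.0042,0.0037,0,0,0,0,0,-0.0042,0.0037,0,0,0,0,0,-0.0042,0.0037,0,0]'

```text
time_s: 4.07
tcp_pos: [0.5814, -0.1222, 0.0601]
ee_rot: [[-0.955, -0.296, -0.001], [-0.296, 0.955, -0.0], [0.001, 0.0, -1.0]]
wrist_force: [-2.5, -1.4, 4.0]
gripper_width: 0.006
gripper_force: 1.5
```

drive_tool --steps '[0,0,0,-0.0035,0.0044,0,0,0,0,0,-0.0035,0.0044,0,0,0,0,0,-0.0035,0.0044,0,0,0,0,0,-0.0035,0.0044,0,0,0,0,0,-0.0035,0.0044,0,0]'

```text
time_s: 4.48
tcp_pos: [0.5918, -0.0959, 0.0602]
ee_rot: [[-0.955, -0.296, -0.0], [-0.296, 0.955, -0.0], [0.0, -0.0, -1.0]]
wrist_force: [-0.6, -2.3, 3.1]
gripper_width: 0.005
gripper_force: 1.5
```

drive_tool --steps '[0,0,0,-0.0027,0.0049,0,0,0,0,0,-0.0027,0.0049,0,0,0,0,0,-0.0027,0.0049,0,0,0,0,0,-0.0027,0.0049,0,0,0,0,0,-0.0027,0.0049,0,0]'

```text
time_s: 4.9
tcp_pos: [0.5974, -0.0685, 0.0603]
ee_rot: [[-0.955, -0.296, 0.0], [-0.296, 0.955, 0.0], [-0.0, -0.0, -1.0]]
wrist_force: [-0.7, -1.2, 3.2]
gripper_width: 0.008
gripper_force: 1.5
```

drive_tool --steps '[0,0,0,-0.0018,0.0053,0,0,0,0,0,-0.0018,0.0053,0,0,0,0,0,-0.0018,0.0053,0,0,0,0,0,-0.0018,0.0053,0,0,0,0,0,-0.0018,0.0053,0,0]'

```text
time_s: 5.32
tcp_pos: [0.598, -0.0406, 0.0603]
ee_rot: [[-0.955, -0.296, 0.0], [-0.296, 0.955, 0.0], [-0.0, 0.0, -1.0]]
wrist_force: [0.1, -2.4, 2.5]
gripper_width: 0.007
gripper_force: 1.5
```

drive_tool --steps '[0,0,0,-0.0008,0.0055,0,0,0,0,0,-0.0008,0.0055,0,0,0,0,0,-0.0008,0.0055,0,0,0,0,0,-0.0008,0.0055,0,0,0,0,0,-0.0008,0.0055,0,0]'

```text
time_s: 5.73
tcp_pos: [0.5936, -0.0131, 0.0603]
ee_rot: [[-0.955, -0.296, -0.0], [-0.296, 0.955, 0.0], [0.0, 0.0, -1.0]]
wrist_force: [-0.0, -1.1, 2.2]
gripper_width: 0.006
gripper_force: 1.5
```

drive_tool --steps '[0,0,0,0.0001,0.0056,0,0,0,0,0,0.0001,0.0056,0,0,0,0,0,0.0001,0.0056,0,0,0,0,0,0.0001,0.0056,0,0,0,0,0,0.0001,0.0056,0,0]'

```text
time_s: 6.15
tcp_pos: [0.5848, 0.0135, 0.0603]
ee_rot: [[-0.955, -0.296, 0.0], [-0.296, 0.955, 0.0], [-0.0, 0.0, -1.0]]
wrist_force: [0.1, -2.2, 2.1]
gripper_width: 0.004
gripper_force: 1.5
```

drive_tool --steps '[0,0,0,0.0011,0.0055,0,0,0,0,0,0.0011,0.0055,0,0,0,0,0,0.0011,0.0055,0,0,0,0,0,0.0011,0.0055,0,0,0,0,0,0.0011,0.0055,0,0]'

```text
time_s: 6.57
tcp_pos: [0.5713, 0.038, 0.0603]
ee_rot: [[-0.955, -0.296, 0.0], [-0.296, 0.955, 0.0], [-0.0, 0.0, -1.0]]
wrist_force: [1.0, -3.2, 2.6]
gripper_width: 0.002
gripper_force: 1.5
```

drive_tool --steps '[0,0,0,0.002,0.0052,0,0,0,0,0,0.002,0.0052,0,0,0,0,0,0.002,0.0052,0,0,0,0,0,0.002,0.0052,0,0,0,0,0,0.002,0.0052,0,0,0,0,0,0.001,0.002,0,0,0,0,0,0,0,0,0,0,0,0,0,0,0,0]'

```text
time_s: 7.23
tcp_pos: [0.5522, 0.0617, 0.0601]
ee_rot: [[-0.955, -0.296, -0.001], [-0.296, 0.955, 0.001], [0.001, 0.001, -1.0]]
wrist_force: [-1.2, 3.1, 2.6]
gripper_width: 0.003
gripper_force: 1.5
```

The fingertips are on pad 6 (expected about (0.554, 0.058)) and still in contact. Now I lift straight up.

drive_tool --steps '[0,0,0,0,0,-0.004,0,0,0,0,0,0,-0.01,0,0,0,0,0,0,-0.03,0,0,0,0,0,0,-0.03,0,0,0,0,0,0,-0.03,0,0,0,0,0,0,-0.03,0,0,0,0,0,0,0,0,0,0,0,0,0,0,0,0,0,0,0,0,0,0,0,0,0,0,0,0,0]'

```text
time_s: 8.07
tcp_pos: [0.5517, 0.0606, 0.193]
ee_rot: [[-0.955, -0.296, -0.003], [-0.296, 0.955, -0.001], [0.003, 0.0, -1.0]]
wrist_force: [0.3, 0.0, -0.1]
gripper_width: 0.005
gripper_force: 0.0
```

Run:
```python
from h import *
from station import r
s=r.sense();print(s['time_s'],s['tcp_pos'],s['wrist_force'])
a=r.capture('scene');b=cv2.imread('pics/scene0.png')
cv2.imwrite('pics/scene1.png',np.hstack([a[170:350,200:500],b[170:350,200:500]]))
```

```text
8.0667 [0.5517 0.0606 0.193 ] [ 0.3     0.0152 -0.1243]
```

View pics/scene1.png

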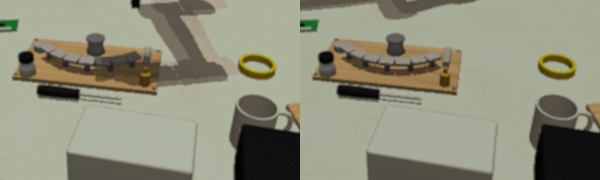

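Comparing after (left) with before (right), the spool (95,43), jar (26,63), standoff (145,77), screwdriver, tape and mug have not moved, and the arm is clear.

```bash
python3 -c "
from station import r
print(r.finish_job())"
```

```text
the job is handed in; nothing more can be done
None
```

The closed fingertips stroked the strip from pad 0 (by the round block) to pad 6 (by the bar block), pressing it about 3.5–5 mm down, then lifted clear; the after picture shows nothing around it moved, and the job is handed in (no verdict was returned).

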